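Find the pack of metal cards by its weight

TASK

Of the three identical banded packs on the bench, two hold paper cards and one, clearly the heaviest, holds metal cards: heft them to find it by feel. Stand the two lighter packs upright on the floor of the blue tray and let go of them, and finish while still holding the heaviest pack up in the gripper, upright and still, its underside at least 15 cm above the bench; do not put it down at the end, and leave the other things on the bench where they are.

Things in the scene. Friction and masses are not known exactly. Their poses are not given: they have to be found in the camera images.
- pack_a: one of three identical white-wrapped packs with a brown band: 71 mm along its x, 53 along its y, 62 high; origin: centre of its underside, z up. Grip across the 53 mm (fingers closing along y). Weighs 0.13 to 0.65 kg; the heaviest is at least 0.2 kg heavier than either other; which it is can only be felt, names and places do not tell
- pack_b: one of three identical white-wrapped packs with a brown band: 71 mm along its x, 53 along its y, 62 high; origin: centre of its underside, z up. Grip across the 53 mm (fingers closing along y). Weighs 0.13 to 0.65 kg; the heaviest is at least 0.2 kg heavier than either other; which it is can only be felt, names and places do not tell
- pack_c: one of three identical white-wrapped packs with a brown band: 71 mm along its x, 53 along its y, 62 high; origin: centre of its underside, z up. Grip across the 53 mm (fingers closing along y). Weighs 0.13 to 0.65 kg; the heaviest is at least 0.2 kg heavier than either other; which it is can only be felt, names and places do not tell
- tray: blue shallow open tray, fixed to the bench, 140 mm along its x and 300 along its y outside, walls 5 mm thick, rim 24 mm up, grey floor 5 mm above the bench; origin at the centre of its underside, z up. Three packs fit side by side in it along its y, their 71 mm sides along the tray's y, centres 90 mm apart
- parcel_tape: brown roll of parcel tape lying flat, 78 mm across, 36 high (mm); bystander, to be left alone; origin at the centre of its underside
- note_pad: yellow pad of sticky notes, 50 x 50 x 18 (mm); bystander, to be left alone; origin at the centre of its underside
- carton: brown kraft carton standing at the back, 68 x 166 x 118 high (mm); bystander, to be left alone; origin at the centre of its underside
- measure: black tape measure, 66 x 78 x 37 (mm); bystander, to be left alone; origin at the centre of its underside
- cutter: black box cutter lying down, 28 x 168 x 20 (mm); bystander, to be left alone; origin at the centre of its underside
Not all that is in view belongs to the job. What is shaped like the pack_a but pink is not meant.

How it is judged (in metres and radians):
At the end, for the whole second after the job is handed in: Both lighter packs stand on the tray floor (underside below 12 mm, tilt under 0.15 rad), at rest, untouched by the robot; the heaviest is gripped (over 1 N), underside over 0.14 m up, tilt under 0.35 rad, under 0.05 m/s, touching neither tray nor packs (height (world z) of pack_b above 0.14 m and angle between pack_b's own z axis and vertical below 0.35 rad and linear speed of pack_b below 0.05 m/s and contact force between the fingers and pack_b above 1 N and contact force between each of tray, pack_a, pack_c and pack_b below 0.2 N and x of pack_a in the frame of tray between -0.065 and 0.065 m and y of pack_a in the frame of tray between -0.145 and 0.145 m and z of each of pack_a, pack_c in the frame of tray below 0.012 m and angle between each of pack_a, pack_c's own z axis and vertical below 0.15 rad and linear speed of each of pack_a, pack_c below 0.02 m/s and contact force between each of the arm, the fingers and pack_a below 0.3 N and x of pack_c in the frame of tray between -0.065 and 0.065 m and y of pack_c in the frame of tray between -0.145 and 0.145 m and contact force between each of the arm, the fingers and pack_c below 0.3 N); the arm keeps its last pose, push and grip.
It fails at once if another thing on the bench was pushed away (more than 4 cm) (distance of any of parcel_tape, note_pad, carton, measure, cutter from where it was at the start of the episode above 0.04 m).
It also fails if it takes over 72 s, if anything falls off the work surface, if the arm or the gripper's body presses on something with over 40 N, if the wrist force passes 120 N, or if a joint passes its speed limit or range.

ROBOT

A 6-joint arm with a two-finger parallel gripper is mounted at the origin on a cart in front of the work surface, level with it; the furniture and walls round the work are solid. World frame = base frame: x ahead of the robot, y to its left, z up, the work surface at z = 0. Lengths are in mm, angles in degrees, forces in N, time in s.
With the tool pointing down it reaches from about 325 to 1000 mm from the base axis. Payload 5.1 kg.
Tool frame: the origin (TCP) lies on the front face of the gripper's body, between the roots of the fingers; the fingertips stand 73 mm ahead of it and the grasp point (between the pads) lies 54 mm ahead of it; z points along the fingers, y is the line along which they close (so a half turn about z gives the same grasp; the last joint's range is limited). The gripper opens to 85 mm and grips with 20 to 120 N. Pads are 22 mm wide; open, the fingers measure 114 mm over their backs; the gripper's body (76 mm by 85 mm) begins 54 mm behind the grasp point. The pads swing forward as they close: fully open they stand 13 mm farther back than shut.
Start: joints at [65.856, 7.093, 94.555, -0, 78.352, -4.733], TCP at [216.052, 613.031, 303.922] pointing down, gripper open.
Joint ranges: [-149.61, 149.61], [-58.7, 133.49], [1.44, 155.28], [-77.14, 257.14], [18.33, 153.61], [-166.67, 166.67]. Speed limits (degrees/s): [147.25, 147.25, 180, 180, 180, 180].

INTERFACE

Orientations are given as [roll, pitch, yaw] about the fixed x, y, z axes, in that order (R = Rz(yaw) Ry(pitch) Rx(roll)).
In Python, from workcell import manip gives the robot as it stands.
- The arm moves only by the tool apply_moves, never from a script. Its argument "increments" is a list that holds one entry, the list of rows, each a list of 5 numbers: the shift along the world's x, y, z in units of 60 mm (1.0 is 60 mm), then the turn about the world's z in units of 8 degrees (1.0 is 8 degrees), then the closure, from -1 (fully open) to 1 (shut). In form: [[[x, y, z, roll, hand], ...]]. A call has 1 to 5 rows; each row is the pose to reach, as a shift and turn from the pose commanded when the call began; what a row does not reach only later rows make up. A row lasts 1/8 s, in which the tool goes at most 62.5 mm and 10.7 degrees, less where a joint would pass 70% of its speed; a pose out of reach is approached as far as the arm can. A call with a gripper value outside its range is refused whole. The fingers move at their own pace and stop on an object; the grip force is fixed at half the most. Time passes only in rows, so rows that repeat a pose let the fingers close. It gives the time, the measured TCP pose, the force, the opening and the grip force at its end, in the units of the state.
- manip.sense(): the state, without advancing time (a new reading comes with each control period).
- manip.snapshot(name): name is "side" or "top"; returns a dict with "color" (420x560x3 uint8, red, green, blue), "K" (3x3 intrinsics, pixels), "k1" (the pictures are not rectified: a ray, as slopes to the right and down, at radius r is drawn at 1 + k1 r^2 times it, then the intrinsics apply), "world_to_cam" (4x4, takes a point from world to camera coordinates). Camera axes: x right, y up, looking along -z (the intrinsics and any distortion apply to the point x, -y, -z); pixel columns grow to the right and rows downward; lengths in mm; the calibration is good to about 2 mm. A picture is of the moment at which its call begins. There is no depth.
- manip.finish_job(): hands the job in; it is judged then, once.
The state is a dict: "time_s": time; "joint_positions": joint angles; "qd": joint speeds; "joint_torque": joint torques, N m; "position": TCP position; "eef_rot": TCP orientation; "wrist_force": force on the tool from outside, world axes, zero at the start; "moment": the same for the moment, N m; "finger_gap": finger opening in mm; "finger_force": force on a finger pad.
Only numpy, scipy, OpenCV 4.12 (cv2) and the standard library are available. Lean on these libraries where they do the work, as an engineer would, in place of code of your own. Each camera call takes 0.05 s, during which the arm holds its last target. There are 200 camera calls.

## Working session

There is one attempt and no reset: what is moved stays moved. The work goes in short steps, Python scripts to look and compute and a tool call to move; the robot and the scene stay as the last step left them, time stands still between calls to the robot, and variables do not carry over. Pictures are saved under pics/ and viewed, at most 10 in all, crops included, and the job is handed in when it is done.

Besides the shell and the picture viewer there is one more tool, called after "Request:" by a JSON object that holds its "fn" and its "kwargs". apply_moves: Moves the arm, as the interface text tells. Its arguments: {"type":"object","properties":{"increments":{"type":"array","items":{"type":"array","items":{"type":"array","items":{"type":"number"}}}}},"required":["increments"]}

```bash
mkdir -p pics
python3 - <<'E'
from workcell import manip
import cv2
for n in("top","side"):
    s=manip.snapshot(n); cv2.imwrite(f"pics/{n}0.png",s["color"][:,:,::-1]); print(n,s["K"],s["k1"],s["world_to_cam"])
print(manip.sense())
E
```

```text
top [[428.99403101   0.         278.1631057 ]
 [  0.         428.99403101 211.95613981]
 [  0.           0.           1.        ]] 0.019352279108328863 [[ 1.84142838e-02 -9.99827680e-01  2.35044509e-03 -2.50579420e+01]
 [ 9.96600978e-01  1.85435495e-02  8.02659773e-02 -5.07296705e+02]
 [-8.02957315e-02  8.64415388e-04  9.96770710e-01 -1.15960454e+03]
 [ 0.00000000e+00  0.00000000e+00  0.00000000e+00  1.00000000e+00]]
side [[430.25166225   0.         275.41822018]
 [  0.         430.25166225 205.57208058]
 [  0.           0.           1.        ]] -0.048662887934145596 [[ 9.53487582e-01 -3.00286534e-01 -2.62569769e-02 -5.09709396e+02]
 [ 1.60883315e-01  4.33307270e-01  8.86770189e-01 -1.29184203e+02]
 [-2.54907808e-01 -8.49748673e-01  4.61464194e-01 -1.01363888e+03]
 [ 0.00000000e+00  0.00000000e+00  0.00000000e+00  1.00000000e+00]]
{'time_s': 0.1, 'joint_positions': array([ 6.58550797e+01,  7.13102190e+00,  9.46278566e+01, -6.57041872e-04,
        7.83521059e+01, -4.73466954e+00]), 'qd': array([-0.02990941,  0.02761227, -0.19873056, -0.05220304, -0.05140532,
        0.03146513]), 'joint_torque': array([-3.90907667e-05, -4.24927318e+01, -3.66655326e+01, -1.72053719e-04,
        3.92278045e-03,  1.20351891e-05]), 'position': array([215.89133131, 612.64877256, 302.74504759]), 'eef_rot': array([-1.79889341e+02, -8.51975998e-03,  1.60589874e+02]), 'wrist_force': array([ 0.11846685,  0.12406384, -0.91534392]), 'moment': array([ 0.00204982, -0.03413697,  0.01329223]), 'finger_force': 0.0, 'finger_gap': 85.57453670675503}
```

View pics/top0.png

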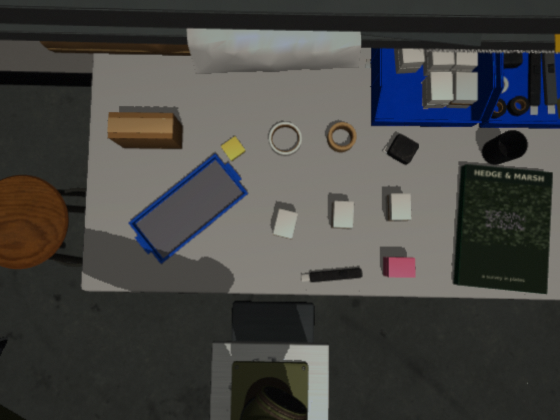

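View pics/side0.png

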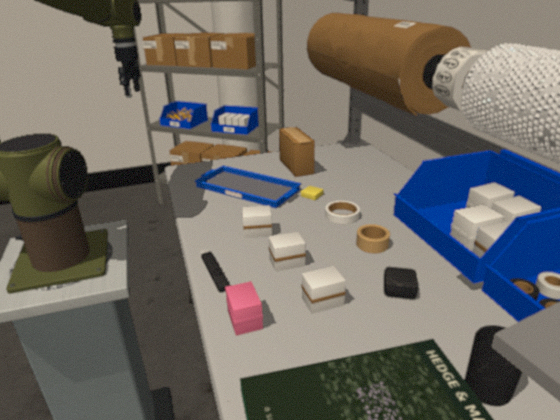

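The top view shows the three bench packs at about (285,223), (343,214) and (400,207). White packs in the blue bin (440,75) aren't on the bench, and the pink block at (400,267) is the decoy. The blue tray is at (189,208). The side view agrees: packs at (257,220), (287,250) and (323,288).

```bash
cat > h.py <<'E'
import numpy as np, cv2
from workcell import manip
def ray(s,uv):
    K=s["K"];d=np.array([(uv[0]-K[0,2])/K[0,0],(uv[1]-K[1,2])/K[1,1]])
    x=d.copy()
    for _ in range(10): x=d/(1+s["k1"]*(x@x))
    T=np.array(s["world_to_cam"]);R=T[:3,:3]
    return -R.T@T[:3,3], R.T@np.array([x[0],-x[1],-1])
def onz(s,uv,z):
    o,d=ray(s,uv); return (o+d*(z-o[2])/d[2])[:2]
def rect(s,m,z):
    """largest blob's min-area rect on plane z: centre, sides, long-side yaw"""
    c=max(cv2.findContours(m.astype(np.uint8),0,2)[0],key=cv2.contourArea)
    p=np.array([onz(s,q[0],z) for q in c],np.float32)
    r=cv2.minAreaRect(p); b=cv2.boxPoints(r); e=b[1]-b[0]; f=b[2]-b[1]
    l=e if np.hypot(*e)>np.hypot(*f) else f
    return np.round(r[0]),np.round(r[1]),round(np.degrees(np.arctan2(l[1],l[0]))%180,1)
E
python3 - <<'E'
from h import *
s=manip.snapshot("top"); c=s["color"]; hsv=cv2.cvtColor(c,cv2.COLOR_RGB2HSV)
print("cam",ray(s,(280,210))[0])
for u,v in((285,223),(343,214),(400,207)):
    w=c[v-20:v+20,u-20:u+20].min(2); 
    for t in(165,195):
        m=np.zeros(c.shape[:2],bool); m[v-22:v+22,u-22:u+22]=c[v-22:v+22,u-22:u+22].min(2)>t
        print(u,v,t,np.percentile(w,[5,50,95]),m.sum(),rect(s,m,62) if m.any() else 0)
b=(hsv[...,0]>105)&(hsv[...,0]<130)&(hsv[...,1]>150)&(hsv[...,2]>50); b[:,270:]=0
print("tray rim",rect(s,b,24))
x,y=120,140; k=cv2.resize(c[140:270,120:430],None,fx=2.5,fy=2.5,interpolation=cv2.INTER_CUBIC)
cv2.imwrite("pics/crop.png",k[:,:,::-1])
for n,u,v,z in(("measure",403,148,37),("cutterL",305,277,10),("cutterR",361,273,10),("pink",400,267,50),("pad",233,148,18),("tape",341,136,36),("white ring",285,138,20),("carton",145,125,118)): print(n,onz(s,(u,v),z).round())
E
```

```text
cam [ 412.92252142  -14.6441625  1196.63740532]
285 223 165 [ 66. 120. 161.] 9 (array([444., -45.]), array([ 5., 11.]), np.float32(91.1))
285 223 195 [ 66. 120. 161.] 0 0
343 214 165 [ 64. 119. 161.] 0 0
343 214 195 [ 64. 119. 161.] 0 0
400 207 165 [ 46. 119. 161.] 0 0
400 207 195 [ 46. 119. 161.] 0 0
tray rim (array([515., 232.]), array([144., 326.]), np.float32(130.5))
measure [ 689. -355.]
cutterL [331. -93.]
cutterR [ 345. -246.]
pink [ 365. -341.]
pad [684. 113.]
tape [ 719. -185.]
white ring [715. -31.]
carton [716. 329.]
```

View pics/crop.png

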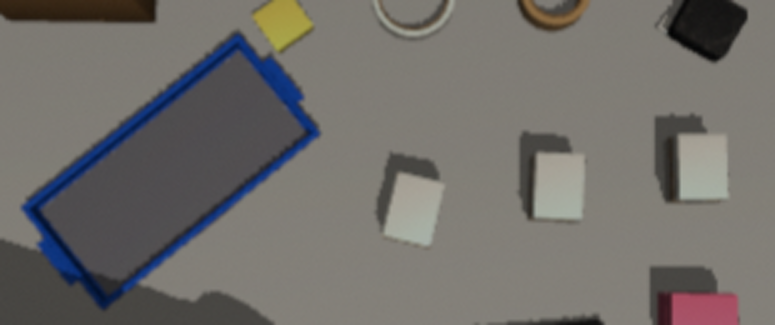

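The crop confirms three white packs, at full-frame pixels of about (285,223), (343,214) and (400,207), with shadows up and to the left. The tray corners are at (215,154), (247,192), (163,261) and (130,223); the handle tabs stick out beyond its ends.

Run:
```python
from h import *
s=manip.snapshot("top"); c=s["color"]
for u,v in((285,223),(343,214),(400,207)):
  for t in (135,142):
    m=np.zeros(c.shape[:2],bool); m[v-22:v+22,u-22:u+22]=c[v-22:v+22,u-22:u+22].min(2)>t
    m=cv2.morphologyEx(m.astype(np.uint8),cv2.MORPH_OPEN,np.ones((3,3)))
    print(u,v,t,m.sum(),rect(s,m,62))
P=np.array([onz(s,q,24) for q in((215.2,154.4),(246.8,192),(162.8,261.2),(130,222.8))])
print(P.round(),P.mean(0).round(),[np.hypot(*(P[i]-P[(i+1)%4])).round() for i in range(4)],np.degrees(np.arctan2(*(P[0]-P[3])[::-1])),np.degrees(np.arctan2(*(P[1]-P[2])[::-1])))
```

```text
285 223 135 476 (array([474., -35.]), array([50., 67.]), np.float32(167.1))
285 223 142 460 (array([474., -35.]), array([50., 66.]), np.float32(167.0))
343 214 135 480 (array([ 501., -189.]), array([67., 50.]), np.float32(0.3))
343 214 142 462 (array([ 502., -189.]), array([64., 50.]), np.float32(0.5))
400 207 135 473 (array([ 525., -341.]), array([48., 67.]), np.float32(179.8))
400 207 142 450 (array([ 525., -341.]), array([48., 62.]), np.float32(179.8))
[[664. 162.]
 [561.  72.]
 [368. 295.]
 [470. 388.]] [516. 229.] [np.float64(137.0), np.float64(295.0), np.float64(139.0), np.float64(298.0)] -49.425335466687336 -49.08580622118495
```

Request:
{"fn": "apply_moves", "kwargs": {"increments": [[[0.36,-0.9,-0.05,0.2,-1],[0.72,-1.8,-0.1,0.4,-1],[1.08,-2.7,-0.15,0.6,-1],[1.44,-3.6,-0.2,0.8,-1],[1.8,-4.5,-0.25,0.8,-1]]]}}

```text
time_s: 0.82
position: [324.3, 341.3, 288.7]
eef_rot: [180.0, 0.0, 167.0]
wrist_force: [1.4, 0.2, 0.1]
finger_gap: 85.2
finger_force: 0.0
```

Request:
{"fn": "apply_moves", "kwargs": {"increments": [[[0.36,-0.9,-0.05,0,-1],[0.72,-1.8,-0.1,0,-1],[1.08,-2.7,-0.15,0,-1],[1.44,-3.6,-0.2,0,-1],[1.8,-4.5,-0.25,0,-1]]]}}

```text
time_s: 1.45
position: [432.3, 71.2, 274.0]
eef_rot: [180.0, 0.1, 167.0]
wrist_force: [0.7, 0.3, -0.6]
finger_gap: 85.4
finger_force: 0.0
```

Request:
{"fn": "apply_moves", "kwargs": {"increments": [[[0.3,-0.9,0,0,-1],[0.7,-1.8,-0.3,0,-1],[0.7,-1.8,-0.3,0,-1],[0.7,-1.8,-0.3,0,-1],[0.7,-1.8,-0.3,0,-1]]]}}

```text
time_s: 2.08
position: [473.9, -33.9, 256.4]
eef_rot: [180.0, 0.0, 167.1]
wrist_force: [0.2, 0.8, -0.1]
finger_gap: 85.0
finger_force: 0.0
```

Request:
{"fn": "apply_moves", "kwargs": {"increments": [[[0,0,-1,0,-1],[0,0,-2,0,-1],[0,0,-2.5,0,-1],[0,0,-2.78,0,-1],[0,0,-2.78,0,-1]]]}}

```text
time_s: 2.7
position: [473.8, -34.2, 88.9]
eef_rot: [-180.0, -0.1, 167.1]
wrist_force: [-0.0, 0.1, 0.0]
finger_gap: 85.7
finger_force: 0.0
```

Request:
{"fn": "apply_moves", "kwargs": {"increments": [[[0,0,0,0,1],[0,0,0,0,1],[0,0,0,0,1],[0,0,0,0,1],[0,0,0,0,1]]]}}

```text
time_s: 3.32
position: [475.6, -35.2, 91.1]
eef_rot: [180.0, 0.2, 167.0]
wrist_force: [-0.5, 1.7, 6.2]
finger_gap: 51.3
finger_force: 63.3
```

Request:
{"fn": "apply_moves", "kwargs": {"increments": [[[0,0,0.5,0,1],[0,0,1,0,1],[0,0,1.5,0,1],[0,0,2,0,1],[0,0,2,0,1]]]}}

```text
time_s: 3.95
position: [475.3, -35.3, 211.6]
eef_rot: [180.0, 0.3, 167.0]
wrist_force: [0.6, 0.0, -2.6]
finger_gap: 51.2
finger_force: 63.2
```

Request:
{"fn": "apply_moves", "kwargs": {"increments": [[[0,0,0,0,1],[0,0,0,0,1],[0,0,0,0,1],[0,0,0,0,1]]]}}

```text
time_s: 4.45
position: [473.8, -34.9, 208.4]
eef_rot: [-180.0, -0.1, 167.0]
wrist_force: [0.9, 0.4, -1.2]
finger_gap: 51.4
finger_force: 63.2
```

Request:
{"fn": "apply_moves", "kwargs": {"increments": [[[0,0,0,0,1]]]}}

```text
time_s: 4.58
position: [474.0, -35.0, 208.9]
eef_rot: [-180.0, -0.0, 167.0]
wrist_force: [0.1, 0.2, -2.5]
finger_gap: 51.3
finger_force: 63.2
```

```bash
cat > w.py <<'E'
from workcell import manip
import numpy as np
F=[];T=[]
for _ in range(8):
    manip.snapshot("top"); s=manip.sense(); F.append(s["wrist_force"][2])
print(np.round(F,1),np.mean(F),s["position"],s["time_s"])
E
python3 w.py
```

```text
[-1.4 -2.2 -1.2 -2.5 -2.3 -2.1 -1.9 -1.7] -1.8939796301226837 [474.07003888 -34.97906372 209.17177674] 4.975
```

Pack 1 reads about 1.9 N (0.19 kg). The heaviest must be at least 0.33 kg, so this one is light and goes in the tray at (464,291).

Request:
{"fn": "apply_moves", "kwargs": {"increments": [[[-0.03,1,0,-1,1],[-0.06,2,0,-2,1],[-0.09,3,0,-3,1],[-0.12,4,0,-4,1],[-0.17,4.9,0,-4.54,1]]]}}

```text
time_s: 5.6
position: [463.6, 261.2, 209.4]
eef_rot: [180.0, 0.0, 130.5]
wrist_force: [1.4, -0.8, -1.9]
finger_gap: 51.2
finger_force: 63.7
```

Request:
{"fn": "apply_moves", "kwargs": {"increments": [[[0,0.53,0,0,1],[0,0.53,0,0,1],[0,0.53,0,0,1]]]}}

```text
time_s: 5.98
position: [463.7, 290.4, 208.8]
eef_rot: [-180.0, 0.0, 130.7]
wrist_force: [-0.6, -0.2, -2.0]
finger_gap: 51.8
finger_force: 63.9
```

Request:
{"fn": "apply_moves", "kwargs": {"increments": [[[0,0,-0.8,0,1],[0,0,-1.5,0,1],[0,0,-1.75,0,1],[0,0,-1.88,0,1],[0,0,-1.88,0,1]]]}}

```text
time_s: 6.6
position: [465.0, 291.0, 97.8]
eef_rot: [179.9, 0.0, 130.6]
wrist_force: [-0.4, -0.5, -0.7]
finger_gap: 51.1
finger_force: 64.0
```

Request:
{"fn": "apply_moves", "kwargs": {"increments": [[[0,0,0,0,-0.6],[0,0,0,0,-0.6],[0,0,0,0,-0.6],[0,0,0,0,-0.6]]]}}

```text
time_s: 7.1
position: [463.9, 290.9, 96.6]
eef_rot: [180.0, 0.0, 130.7]
wrist_force: [-0.5, 0.6, 0.9]
finger_gap: 68.5
finger_force: 0.0
```

Request:
{"fn": "apply_moves", "kwargs": {"increments": [[[0,0,0.6,0,-0.6],[0,0,1.5,0,-0.6],[0,0,2.5,0,-1],[0,-1,2.5,0,-1],[0,-2,2.5,1,-1]]]}}

```text
time_s: 7.72
position: [464.1, 170.1, 247.8]
eef_rot: [179.9, 0.1, 139.0]
wrist_force: [-0.5, -0.8, -0.7]
finger_gap: 85.3
finger_force: 0.0
```

Request:
{"fn": "apply_moves", "kwargs": {"increments": [[[0.1,-1,0,1.1,-1],[0.2,-2,0,2.2,-1],[0.3,-3,0,3.3,-1],[0.4,-4,0,4.4,-1],[0.5,-5,0,5.16,-1]]]}}

```text
time_s: 8.35
position: [493.7, -131.1, 246.6]
eef_rot: [-180.0, 0.1, -179.8]
wrist_force: [1.1, 0.9, -0.0]
finger_gap: 85.0
finger_force: 0.0
```

Request:
{"fn": "apply_moves", "kwargs": {"increments": [[[0.12,-0.98,0,0,-1],[0.12,-0.98,0,0,-1],[0.12,-0.98,0,0,-1]]]}}

```text
time_s: 8.72
position: [500.8, -187.9, 246.0]
eef_rot: [180.0, -0.0, 179.9]
wrist_force: [0.6, -0.1, 0.4]
finger_gap: 85.2
finger_force: 0.0
```

Run:
```python
from h import *
s=manip.snapshot("side"); cv2.imwrite("pics/side1.png",cv2.resize(s["color"][140:340,160:400],None,fx=2.5,fy=2.5)[:,:,::-1])
```

```text
(no output)
```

View pics/side1.png

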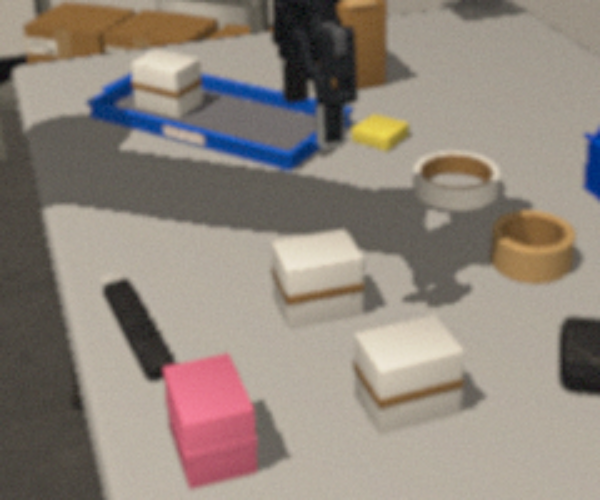

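The first pack stands upright in the left part of the tray, at crop (167,80). Packs 2 and 3 are untouched at (318,275) and (408,370), and the gripper is hovering. Next I'll grasp pack 2.

Request:
{"fn": "apply_moves", "kwargs": {"increments": [[[0,0,-1,0,-1],[0,0,-2,0,-1],[0,0,-2.4,0,-1],[0,0,-2.62,0,-1],[0,0,-2.62,0,-1]]]}}

```text
time_s: 9.4
position: [501.1, -187.0, 88.9]
eef_rot: [180.0, -0.0, -180.0]
wrist_force: [-0.1, 0.1, 0.2]
finger_gap: 85.7
finger_force: 0.0
```

Request:
{"fn": "apply_moves", "kwargs": {"increments": [[[0,0,0,0,1],[0,0,0,0,1],[0,0,0,0,1],[0,0,0,0,1],[0,0,0,0,1]]]}}

```text
time_s: 10.02
position: [502.2, -188.4, 91.1]
eef_rot: [-179.9, 0.2, 179.9]
wrist_force: [-0.4, 1.4, 5.3]
finger_gap: 51.6
finger_force: 64.0
```

Request:
{"fn": "apply_moves", "kwargs": {"increments": [[[0,0,0.5,0,1],[0,0,1,0,1],[0,0,1.5,0,1],[0,0,2,0,1],[0,0,2,0,1]]]}}

```text
time_s: 10.65
position: [501.9, -188.5, 211.2]
eef_rot: [-179.9, 0.2, 179.9]
wrist_force: [0.7, -0.2, -4.7]
finger_gap: 51.5
finger_force: 64.5
```

Request:
{"fn": "apply_moves", "kwargs": {"increments": [[[0,0,0,0,1],[0,0,0,0,1],[0,0,0,0,1],[0,0,0,0,1]]]}}

```text
time_s: 11.15
position: [500.8, -187.9, 208.4]
eef_rot: [180.0, -0.1, 179.9]
wrist_force: [-0.7, -1.2, -5.0]
finger_gap: 51.6
finger_force: 64.4
```

```bash
python3 w.py
```

```text
[-5.1 -4.9 -4.5 -5.5 -5.1 -4.6 -4.6 -4.8] -4.876260908823848 [ 501.07397396 -187.9873875   209.20437652] 11.55
```

Pack 2 reads about 4.9 N (0.50 kg), so it's probably the heaviest. I'll set it back down and heft pack 3 to be sure.

Request:
{"fn": "apply_moves", "kwargs": {"increments": [[[0,0,-0.8,0,1],[0,0,-1.5,0,1],[0,0,-1.85,0,1],[0,0,-1.98,0,1],[0,0,-1.98,0,1]]]}}

```text
time_s: 12.18
position: [501.9, -188.3, 91.7]
eef_rot: [-180.0, 0.1, 180.0]
wrist_force: [0.8, -0.8, -5.3]
finger_gap: 51.7
finger_force: 64.4
```

Request:
{"fn": "apply_moves", "kwargs": {"increments": [[[0,0,0,0,-1],[0,0,0,0,-1],[0,0,0,0,-1],[0,0,0,0,-1]]]}}

```text
time_s: 12.68
position: [501.2, -188.1, 90.6]
eef_rot: [-180.0, 0.0, 180.0]
wrist_force: [0.2, -0.3, 0.6]
finger_gap: 85.5
finger_force: 0.0
```

Request:
{"fn": "apply_moves", "kwargs": {"increments": [[[0,0,0.6,0,-1],[0,0,1.5,0,-1],[0,0,2.5,0,-1],[0.2,-0.9,2.5,0,-1],[0.3,-1.8,2.5,0,-1]]]}}

```text
time_s: 13.3
position: [520.0, -297.1, 242.4]
eef_rot: [-179.9, 0.2, -180.0]
wrist_force: [0.6, 0.1, -0.3]
finger_gap: 85.6
finger_force: 0.0
```

Request:
{"fn": "apply_moves", "kwargs": {"increments": [[[0.1,-0.75,0,0,-1],[0.1,-0.75,0,0,-1],[0.1,-0.75,0,0,-1]]]}}

```text
time_s: 13.68
position: [524.8, -340.6, 239.9]
eef_rot: [179.9, -0.0, 179.9]
wrist_force: [-0.1, 0.8, -0.7]
finger_gap: 85.5
finger_force: 0.0
```

Request:
{"fn": "apply_moves", "kwargs": {"increments": [[[0,0,-1,0,-1],[0,0,-2,0,-1],[0,0,-2.3,0,-1],[0,0,-2.5,0,-1],[0,0,-2.5,0,-1]]]}}

```text
time_s: 14.3
position: [525.9, -341.2, 91.6]
eef_rot: [-179.9, 0.1, 180.0]
wrist_force: [0.3, -0.4, 1.1]
finger_gap: 85.1
finger_force: 0.0
```

Request:
{"fn": "apply_moves", "kwargs": {"increments": [[[0,0,0,0,1],[0,0,0,0,1],[0,0,0,0,1],[0,0,0,0,1],[0,0,0,0,1]]]}}

```text
time_s: 14.92
position: [526.2, -341.9, 92.6]
eef_rot: [-179.9, 0.2, 179.9]
wrist_force: [-0.6, 0.5, 6.8]
finger_gap: 51.4
finger_force: 63.2
```

Request:
{"fn": "apply_moves", "kwargs": {"increments": [[[0,0,0.5,0,1],[0,0,1,0,1],[0,0,1.5,0,1],[0,0,2,0,1],[0,0,2,0,1]]]}}

```text
time_s: 15.55
position: [526.1, -341.8, 213.2]
eef_rot: [-179.8, 0.3, 179.9]
wrist_force: [0.5, -1.4, -1.8]
finger_gap: 51.4
finger_force: 62.9
```

Request:
{"fn": "apply_moves", "kwargs": {"increments": [[[0,0,0,0,1],[0,0,0,0,1],[0,0,0,0,1],[0,0,0,0,1]]]}}

```text
time_s: 16.05
position: [524.9, -340.8, 209.5]
eef_rot: [180.0, -0.1, 179.9]
wrist_force: [0.4, 0.6, -1.6]
finger_gap: 51.6
finger_force: 62.9
```

```bash
python3 w.py
```

```text
[-1.  -1.7 -2.1 -1.1 -1.7  0.1 -1.9 -1.3] -1.338435638077096 [ 525.08843861 -340.99276335  210.4076863 ] 16.45
```

Pack 3 reads about 1.3 N, so pack 2 is the heaviest. Pack 3 goes in the tray at (568,169).

Request:
{"fn": "apply_moves", "kwargs": {"increments": [[[0.08,1,0,-0.7,1],[0.16,2,0,-1.4,1],[0.24,3,0,-2.1,1],[0.32,4,0,-2.8,1],[0.4,5,0,-3.5,1]]]}}

```text
time_s: 17.08
position: [549.0, -39.1, 210.7]
eef_rot: [180.0, 0.1, 151.8]
wrist_force: [0.5, -0.8, -1.8]
finger_gap: 51.3
finger_force: 63.4
```

Request:
{"fn": "apply_moves", "kwargs": {"increments": [[[0.08,1,0,-0.7,1],[0.16,2,0,-1.4,1],[0.24,3,0,-2.1,1],[0.32,3.5,0,-2.65,1],[0.32,3.5,0,-2.65,1]]]}}

```text
time_s: 17.7
position: [568.2, 171.1, 210.5]
eef_rot: [180.0, 0.0, 131.0]
wrist_force: [0.2, -0.4, -1.9]
finger_gap: 51.8
finger_force: 63.5
```

Request:
{"fn": "apply_moves", "kwargs": {"increments": [[[0,0,0,0,1],[0,0,0,0,1]]]}}

```text
time_s: 17.95
position: [568.2, 167.9, 210.3]
eef_rot: [-180.0, 0.0, 130.7]
wrist_force: [0.0, -0.6, -1.9]
finger_gap: 51.3
finger_force: 63.5
```

Request:
{"fn": "apply_moves", "kwargs": {"increments": [[[0,0,-0.8,0,1],[0,0,-1.5,0,1],[0,0,-1.77,0,1],[0,0,-1.89,0,1],[0,0,-1.89,0,1]]]}}

```text
time_s: 18.58
position: [569.6, 168.9, 98.8]
eef_rot: [179.8, 0.1, 130.7]
wrist_force: [0.2, -0.3, -0.8]
finger_gap: 51.8
finger_force: 63.5
```

Request:
{"fn": "apply_moves", "kwargs": {"increments": [[[0,0,0,0,-0.6],[0,0,0,0,-0.6],[0,0,0,0,-0.6],[0,0,0,0,-0.6]]]}}

```text
time_s: 19.08
position: [568.3, 169.1, 97.1]
eef_rot: [180.0, 0.0, 130.8]
wrist_force: [-0.1, 0.4, -1.1]
finger_gap: 68.7
finger_force: 0.0
```

Request:
{"fn": "apply_moves", "kwargs": {"increments": [[[0,0,0.6,0,-0.6],[0,0,1.5,0,-0.6],[0,0,2.5,0,-1],[0,-1,2.5,1,-1],[-0.2,-2,2.5,2,-1]]]}}

```text
time_s: 19.7
position: [556.9, 48.2, 248.7]
eef_rot: [179.9, 0.2, 147.1]
wrist_force: [-0.3, -0.1, 0.1]
finger_gap: 85.3
finger_force: 0.0
```

Request:
{"fn": "apply_moves", "kwargs": {"increments": [[[-0.2,-1,0,1,-1],[-0.4,-2,0,2,-1],[-0.6,-3,0,3,-1],[-0.9,-3.96,0,4.16,-1],[-0.9,-3.96,0,4.16,-1]]]}}

```text
time_s: 20.32
position: [501.1, -191.8, 247.0]
eef_rot: [-180.0, -0.0, 179.7]
wrist_force: [0.3, 1.0, -0.6]
finger_gap: 85.5
finger_force: 0.0
```

Request:
{"fn": "apply_moves", "kwargs": {"increments": [[[0,0,0,0,-1],[0,0,0,0,-1]]]}}

```text
time_s: 20.58
position: [502.6, -187.3, 246.8]
eef_rot: [180.0, -0.0, -179.9]
wrist_force: [0.0, 0.3, -0.0]
finger_gap: 85.3
finger_force: 0.0
```

Run:
```python
from h import *
s=manip.snapshot("side"); cv2.imwrite("pics/side2.png",cv2.resize(s["color"][140:340,160:400],None,fx=2.5,fy=2.5)[:,:,::-1])
```

```text
(no output)
```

View pics/side2.png

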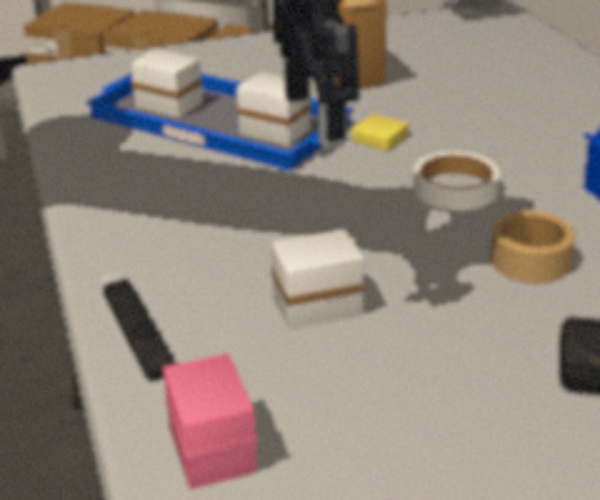

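Both light packs stand upright inside the tray, at crop (167,80) and (272,108). The heavy pack is at (318,275), so I'll pick it up now.

Request:
{"fn": "apply_moves", "kwargs": {"increments": [[[0,0,-1,0,-1],[0,0,-2,0,-1],[0,0,-2.4,0,-1],[0,0,-2.62,0,-1],[0,0,-2.62,0,-1]]]}}

```text
time_s: 21.25
position: [502.4, -187.9, 89.4]
eef_rot: [180.0, -0.0, -179.9]
wrist_force: [-0.1, -0.5, -0.3]
finger_gap: 85.5
finger_force: 0.0
```

Request:
{"fn": "apply_moves", "kwargs": {"increments": [[[0,0,0,0,1],[0,0,0,0,1],[0,0,0,0,1],[0,0,0,0,1],[0,0,0,0,1]]]}}

```text
time_s: 21.88
position: [503.4, -189.1, 91.7]
eef_rot: [-179.9, 0.2, -180.0]
wrist_force: [-1.1, 1.1, 6.8]
finger_gap: 51.4
finger_force: 64.2
```

Request:
{"fn": "apply_moves", "kwargs": {"increments": [[[0,0,0.6,0,1],[0,0,1.3,0,1],[0,0,2,0,1],[0,0,2.7,0,1],[0,0,3.3,0,1]]]}}

```text
time_s: 22.5
position: [501.6, -188.4, 288.1]
eef_rot: [180.0, -0.1, -180.0]
wrist_force: [-0.1, -0.1, -5.6]
finger_gap: 51.4
finger_force: 64.7
```

Request:
{"fn": "apply_moves", "kwargs": {"increments": [[[0,0,0,0,1],[0,0,0,0,1],[0,0,0,0,1],[0,0,0,0,1],[0,0,0,0,1]]]}}

```text
time_s: 23.12
position: [502.1, -188.5, 286.8]
eef_rot: [180.0, -0.1, -180.0]
wrist_force: [-0.4, -0.3, -5.1]
finger_gap: 51.5
finger_force: 64.8
```

```bash
python3 w.py
python3 - <<'E'
from h import *
s=manip.snapshot("top"); cv2.imwrite("pics/top2.png",s["color"][:,:,::-1])
s=manip.snapshot("side"); cv2.imwrite("pics/side3.png",s["color"][:,:,::-1])
E
```

```text
[-4.6 -4.2 -4.3 -4.7 -5.5 -5.  -4.9 -4.9] -4.754065711885888 [ 502.27015905 -188.60459913  287.82261449] 23.525
```

View pics/side3.png

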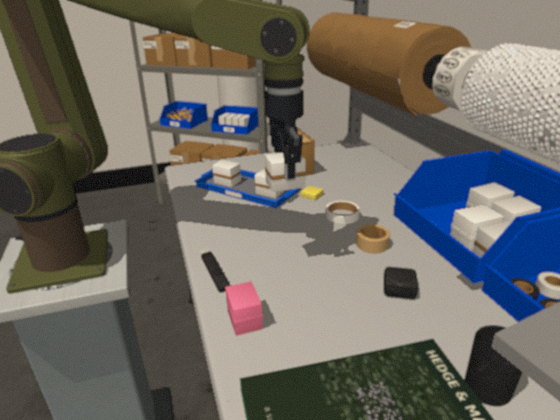

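View pics/top2.png

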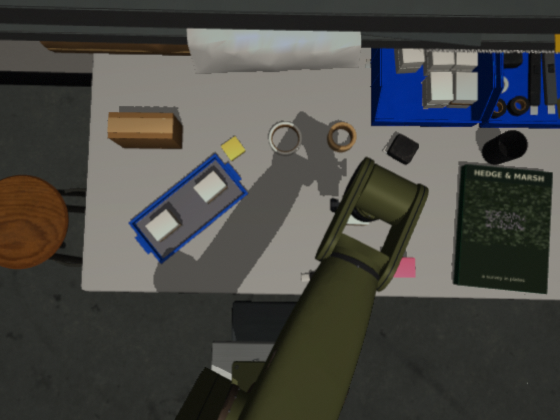

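Both light packs are in the tray, at top-view (163,223) and (210,186). The heavy pack is held upright at (350,215), its underside about 198 mm up.

```bash
python3 -c "
from workcell import manip
print(manip.finish_job())"
```

```text
the job is handed in; nothing more can be done
None
```

I handed the job in with the two lighter packs (about 0.19 and 0.14 kg) upright in the tray and the heaviest (about 0.5 kg) held upright and still, about 20 cm above the bench; no verdict came back.

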